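Load the filter and slide the carriage to its ball detent

ROBOT

A 6-joint arm with a two-finger parallel gripper is mounted at the origin on the work surface. World frame = base frame: x ahead of the robot, y to its left, z up, the work surface at z = 0. Lengths are in m, angles in rad, forces in N, time in s.
With the tool pointing down it reaches from about 0.325 to 0.775 m from the base axis. Payload 9.3 kg.
Tool frame: the origin (TCP) lies midway between the tips of the shut fingers; the grasp point (between the pads) lies 19 mm behind it (manip.tcp_to_grasp is the distance from the TCP to the grasp point, in m); z points along the fingers, y is the line along which they close (so a half turn about z gives the same grasp; the last joint's range is limited). The gripper opens to 85 mm and grips with 20 to 120 N. Pads are 22 mm wide; open, the fingers measure 114 mm over their backs; the gripper's body (76 mm by 85 mm) begins 54 mm behind the grasp point. The pads swing forward as they close: fully open they stand 13 mm farther back than shut.
Start: joints at [1.041, 0.259, 0.021, 1.334, 0, 1.418], TCP at [0.202, 0.511, 0.231] pointing down, gripper open.
Joint ranges: [-3.04, 3.04], [-0.91, 1.82], [-1.04, 1.36], [-1.92, 1.95], [-1.52, 1.45], [-3.14, 3.14]. Speed limits (rad/s): [2.22, 2.22, 2.79, 3.14, 3.14, 3.14].

INTERFACE

Orientations are given as a 3x3 rotation matrix whose columns are the frame's x, y, z axes.
In Python, from bench import manip gives the robot as it stands.
- The arm moves only by the shell command python3 steer.py 'ROWS' [OPENING] [FORCE]. ROWS is one flat JSON list of numbers that holds 1 to 10 rows one after another, with no inner brackets; each row has 6 numbers: dx, dy, dz in units of 5 mm, then a rotation vector rx, ry, rz in units of 0.05 rad; each row shifts and turns the commanded pose from where the row before left it, along the tool's axes as they then stand; what a row does not reach is not made up. A row lasts 1/8 s, in which the tool goes at most 0.0625 m and 0.188 rad, less where a joint would pass 70% of its speed; a pose out of reach is approached as far as the arm can. OPENING is the finger opening in m, set as the command begins (- or left out keeps the last). The fingers move at their own pace and stop on an object; FORCE is the grip in N (left out, the last holds). Time passes only in rows, so rows that do not move let the fingers close. It prints the time, the measured TCP pose, the force, the opening and the grip force at its end. Input that does not fit is refused with a message, and nothing moves.
- manip.state(): the state, without advancing time (a new reading comes with each control period).
- manip.grab_frame(name): name is "side" or "top" or "wrist"; returns the picture (480x640x3 uint8, red, green, blue); there is no depth.
- manip.camera_params(name): a dict with "fx", "fy", "cx", "cy" (pixels), "origin" and "orientation" of the camera in the world. Camera axes: x right, y down, z forward; pixel columns grow to the right and rows downward; lengths in m; the calibration is good to about 2 mm. A picture is of the moment at which its call begins: read the wrist's pose just before it. camera_params takes no time and is no camera call; for the wrist camera it gives the pose at the moment of the call.
- manip.sign_off(): hands the job in; it is judged then, once.
The state is a dict: "t": time; "joints": joint angles; "qd": joint speeds; "tau": joint torques, N m; "ee_pos": TCP position; "orientation": TCP orientation; "contact_force": force on the tool from outside, world axes, zero at the start; "torque": the same for the moment, N m; "grip_width": finger opening in m; "grip_force": force on a finger pad.
Only numpy, scipy, OpenCV 4.12 (cv2) and the standard library are available. Lean on these libraries where they do the work, as an engineer would, in place of code of your own. Each camera call takes 0.05 s, during which the arm holds its last target. There are 200 camera calls.

TASK

On the small optical rail, take the filter frame with the round window and the single tab in the middle of its top out of the rack, push it fully home in the slot of the carriage and let go of it; leave the other two frames in the rack. Then take the carriage by its upright fin and slide it away from the lamp until you feel its ball click into the one detent notch, and finish while still holding the fin there, with the carriage resting in the notch.

Things in the scene. Friction and masses are not known exactly. Their poses are not given: they have to be found in the camera images.
- filter: frame to load: flat black plastic, 8 mm thick (its x), 60 mm wide (y), 60 mm high, round glass window 40 mm across, one tab in the middle of its top edge, 28 mm wide, 18 mm high, 8 mm thick: 78 mm tall in all. 40 to 85 g. Origin: centre of its underside, z up. Starts upright in any of the rack's three slots, 24 mm deep. Fits the carriage slot either way round.
- spare_square: a frame to leave in the rack: 8 x 46 x 60 mm, square window, no tab. Origin: centre of its underside, x through its thickness, z up.
- spare_blank: a frame to leave in the rack: 8 x 60 x 60 mm, no window, two small tabs 18 mm high at the two ends of its top edge. Origin: centre of its underside, x through its thickness, z up.
- plate_rack: fixed white block 150 x 82 x 30 mm (its x, y, z) with three slots across it, 47 mm apart along its x, each 11 x 63 mm and 24 mm deep (slot floors 6 mm above the table). Origin: centre of its underside.
- slot_floor (a point): centre of the floor of the carriage's slot, 39 mm above the table, moves with the carriage. Axes: y along the rail away from the lamp, x across it, z up. Slot in a black block 80 mm (x) by 30 mm (y): 62 mm long in x, 10 mm wide in y, 24 mm deep, the top 6 mm flaring by 3 mm a side; the frame stands in it with its thickness along the rail, 1 mm free on each side.
- grip_fin: upright black fin fixed on the carriage, to slide it by: 12 mm thick along the rail (y), 30 mm wide across it (x), 82 mm tall, from the carriage's top (37 mm above the table) to 119 mm; its lowest 8 mm flare to 36 x 30 mm. Origin: centre of its foot, axes as for the slot. It stands 90 mm from the slot, on the side away from the lamp.
- carriage (a joint): travel of the aluminium carriage along the rail, m: 0 at the lamp end, grows along +y of the slot, end stop 0.14; starts at 0 to 0.03. Sliding drag about 1 N. One notch, hidden in the rail, somewhere in 0.06 to 0.105: feel for it. Over its first 6 mm the carriage is drawn forward, up to 6 N; pushed on, it holds back with up to 7 N; let loose within 3 mm of its middle it centres itself.
- detent_pin (a joint): height of the sprung steel pin in the middle of the carriage whose lower end is the detent ball, m: -0.0005 while the ball rides on the plain rail, -0.0043 at the middle of the notch. Its round head, 12 mm across, shows above the carriage between slot and fin and drops by that 4 mm.

How it is judged:
On the way, in this order (a step that is already met when the one before it is completed fails the run):
1. the round-window frame stands fully home in the carriage's slot and the fingers are off it (distance between filter and slot_floor below 0.004 m and z of filter in the frame of slot_floor below 0.003 m and angle between the x axis of filter and the y axis of slot_floor, either way round below 0.12 rad and angle between filter's own z axis and vertical below 0.12 rad and contact force between filter and the fingers below 0.1 N), for 0.2 s.
2. the fingers hold the fin and the ball has dropped into the notch (value of joint detent_pin below -0.0025 m and contact force between grip_fin and the fingers above 1 N), for 0.2 s.
At the end, for the whole second after the job is handed in: Frame home in the slot (underside within 3 mm of the floor, square and upright within 0.12 rad), untouched; fingers bear on the fin with over 1 N; carriage still, its ball at least 2.5 mm down in the notch (within about 2 mm of the notch's middle) (all of step 1 and all of step 2 and velocity of joint carriage between -0.004 and 0.004 m/s and contact force between filter and the arm below 0.1 N); the arm keeps its last pose, push and grip.
It fails at once if the square-window frame was moved from its place (distance of spare_square from where it was at the start of the episode above 0.02 m).
It fails at once if the blank frame was moved from its place (distance of spare_blank from where it was at the start of the episode above 0.02 m).
It also fails if it takes over 72 s, if anything falls off the work surface, if the arm or the gripper's body presses on something with over 40 N, if the wrist force passes 120 N, or if a joint passes its speed limit or range.

## Working session

There is one attempt and no reset: what is moved stays moved. The work goes in short steps, Python scripts to look and compute and a shell command to move; the robot and the scene stay as the last step left them, time stands still between calls to the robot, and variables do not carry over. Pictures are saved under pics/ and viewed, at most 10 in all, crops included, and the job is handed in when it is done.

```bash
ls; mkdir -p pics; python3 - <<'E'
from bench import manip
import cv2,numpy as np
for n in("side","top","wrist"):
    p=manip.camera_params(n);print(n,p)
    cv2.imwrite(f"pics/{n}0.png",manip.grab_frame(n)[:,:,::-1])
print(manip.state(),manip.tcp_to_grasp)
E
```

```text
bench.py
pics
steer.py
side {'fx': 447.40780678596934, 'fy': 447.40780678596934, 'cx': 311.3770158465485, 'cy': 238.33958522035044, 'origin': array([ 0.23148527, -0.5690761 ,  0.54372047]), 'orientation': array([[ 8.71730261e-01, -3.35124755e-01,  3.57460139e-01],
       [-4.89985835e-01, -5.96938038e-01,  6.35278570e-01],
       [ 4.83978968e-04, -7.28941958e-01, -6.84575334e-01]])}
top {'fx': 478.5197674625298, 'fy': 478.5197674625298, 'cx': 313.9430221536281, 'cy': 245.99760812339684, 'origin': array([ 0.4074037 , -0.08953107,  0.93094782]), 'orientation': array([[ 0.00712554, -0.9932302 ,  0.11594396],
       [-0.99990768, -0.00573546,  0.0123184 ],
       [-0.01157002, -0.11602103, -0.99317937]])}
wrist {'fx': 385.7187604763032, 'fy': 385.7187604763032, 'cx': 320.57974058078787, 'cy': 238.62484127514827, 'origin': array([0.12670442, 0.54198875, 0.37327775]), 'orientation': array([[ 0.36803329,  0.88315732,  0.2908344 ],
       [ 0.92981145, -0.34907016, -0.11662202],
       [-0.00147398,  0.31334194, -0.94963922]])}
{'t': 0.15, 'joints': array([ 1.04140826e+00,  2.59048408e-01,  2.09461313e-02,  1.33372132e+00,
       -6.66092181e-07,  1.41820423e+00]), 'qd': array([-0.00125186, -0.0024546 ,  0.00127572, -0.00167037,  0.00035643,
        0.00068901]), 'tau': array([ 3.37854435e-03, -5.55971038e+01,  3.44662070e+01,  1.13791809e-02,
       -1.50922565e-04,  2.98598138e-06]), 'ee_pos': array([0.2022573 , 0.5112251 , 0.23081687]), 'orientation': array([[-9.29848267e-01,  3.67942837e-01, -5.18201910e-04],
       [ 3.67943169e-01,  9.29847857e-01, -8.86989932e-04],
       [ 1.55487344e-04, -1.01543490e-03, -9.99999472e-01]]), 'contact_force': array([0.51008214, 0.82156097, 0.03809653]), 'torque': array([0.01393966, 0.01312634, 0.01608006]), 'grip_force': 0.0, 'grip_width': 0.08540036548339039} 0.0187
```

View pics/side0.png

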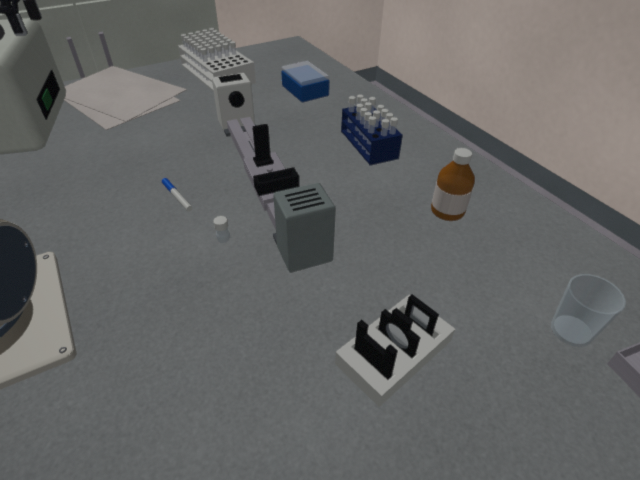

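View pics/top0.png

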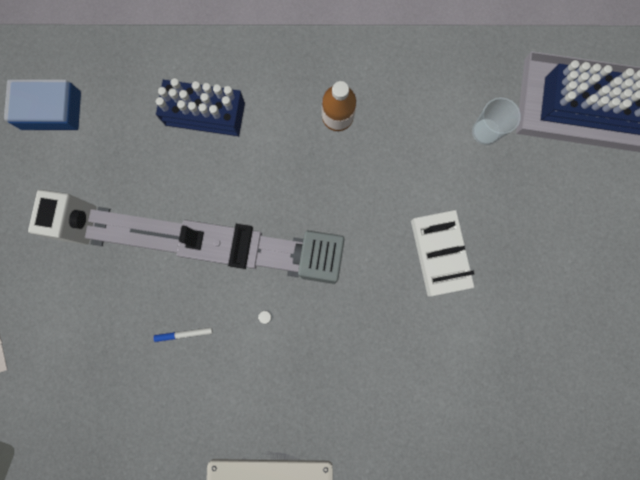

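Side view: round-window frame with its middle tab stands in the middle slot (~398,330); the blank is at (375,350) and the square one at (421,313). The slot block is at (275,182), the fin at (261,145), the lamp at (305,225). Top view: rack at (443,252), middle frame (446,252), slot block (241,246), pin (219,244), fin (190,237).

```bash
cat > h.py <<'E'
import numpy as np,cv2
from bench import manip
def ray(p,u,v):
    d=p["orientation"]@np.array([(u-p["cx"])/p["fx"],(v-p["cy"])/p["fy"],1.]);return p["origin"],d/np.linalg.norm(d)
def plane(p,u,v,z):
    o,d=ray(p,u,v);return o+d*(z-o[2])/d[2]
def tri(a,b):
    (o1,d1),(o2,d2)=a,b
    s=np.linalg.lstsq(np.c_[d1,-d2],o2-o1,rcond=None)[0]
    x,y=o1+s[0]*d1,o2+s[1]*d2
    return (x+y)/2,np.linalg.norm(x-y)
def blobs(im,mask,roi,amin=15):
    x0,y0,x1,y1=roi;m=np.zeros(mask.shape,np.uint8);m[y0:y1,x0:x1]=mask[y0:y1,x0:x1]
    return [(c,cv2.minAreaRect(c)) for c in cv2.findContours(m,cv2.RETR_EXTERNAL,cv2.CHAIN_APPROX_NONE)[0] if cv2.contourArea(c)>amin]
def proj(p,X):
    c=p["orientation"].T@(np.asarray(X)-p["origin"]);return np.round([p["fx"]*c[0]/c[2]+p["cx"],p["fy"]*c[1]/c[2]+p["cy"]],1)
E
python3 - <<'E'
from h import *
p=manip.camera_params("top");im=cv2.imread("pics/top0.png");mx=im.max(2)
np.set_printoptions(precision=4,suppress=True)
def show(tag,m,roi,z):
    for c,r in blobs(im,m,roi):
        b=cv2.boxPoints(r);w=np.array([plane(p,*q,z) for q in b])[:,:2];e=[w[1]-w[0],w[2]-w[1]];L=max(e,key=np.linalg.norm)
        print(tag,np.round(r[0],1),"world",w.mean(0),"size",np.linalg.norm(e,axis=1),"long-yaw",np.degrees(np.arctan2(L[1],L[0])))
show("rack",(cv2.morphologyEx((im.min(2)>150).astype(np.uint8),cv2.MORPH_CLOSE,np.ones((9,9)))),(400,195,490,310),.03)
show("frames",((mx<45)).astype(np.uint8),(405,205,490,300),.07)
show("black",((mx<45)).astype(np.uint8),(170,215,260,280),.063)
s=cv2.imread("pics/side0.png")
a=cv2.resize(im[200:310,165:345],None,fx=4,fy=4,interpolation=2)[:, :720]
b=cv2.resize(s[285:400,330:460],None,fx=4,fy=4,interpolation=2)
cv2.imwrite("pics/a.png",a)
E
```

```text
rack [441.9 253. ] world [ 0.5015 -0.3198] size [0.0915 0.1528] long-yaw -169.1983887121372
frames [453.  275.9] world [ 0.4554 -0.3285] size [0.0698 0.0027] long-yaw -78.6617788148223
frames [445.5 251.4] world [ 0.4995 -0.3162] size [0.0653 0.0067] long-yaw -78.32223210993315
frames [439.  227.4] world [ 0.5432 -0.3055] size [0.0532 0.0079] long-yaw -78.2877647864201
black [190.8 237.5] world [0.5232 0.1474] size [0.0343 0.0397] long-yaw -101.0235613065103
black [240.4 245.8] world [0.5085 0.0558] size [0.077  0.0301] long-yaw -8.165238242555088
```

View pics/a.png

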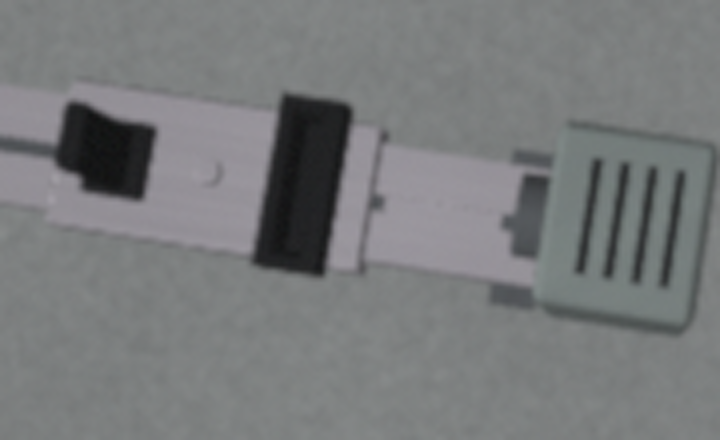

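Careful with the scale: shifts go in units of 5 mm and turns go in units of 0.05 rad. That gives: -0.0477 m is -9.54, -0.0364 m is -7.28.

```bash
python3 steer.py '[-9.54,-7.28,0,0,0,0,-9.54,-7.28,0,0,0,0,-9.54,-7.28,0,0,0,0,-9.54,-7.28,0,0,0,0,-9.54,-7.28,0,0,0,0,-9.54,-7.28,0,0,0,0,-9.54,-7.28,0,0,0,0,-9.54,-7.28,0,0,0,0,0,0,0,0,0,0,0,0,0,0,0,0]'
python3 - <<'E'
from h import *
import pickle
p=manip.camera_params("wrist");im=manip.grab_frame("wrist")[:,:,::-1].copy();cv2.imwrite("pics/w1.png",im);pickle.dump(p,open("w1.pkl","wb"))
E
```

```text
t: 1.4
ee_pos: [0.4498, 0.1001, 0.231]
orientation: [[-0.929, 0.369, -0.001], [0.369, 0.929, 0.0], [0.001, -0.0, -1.0]]
contact_force: [0.0, 0.4, -0.2]
grip_width: 0.0853
grip_force: 0.0
```

View pics/w1.png

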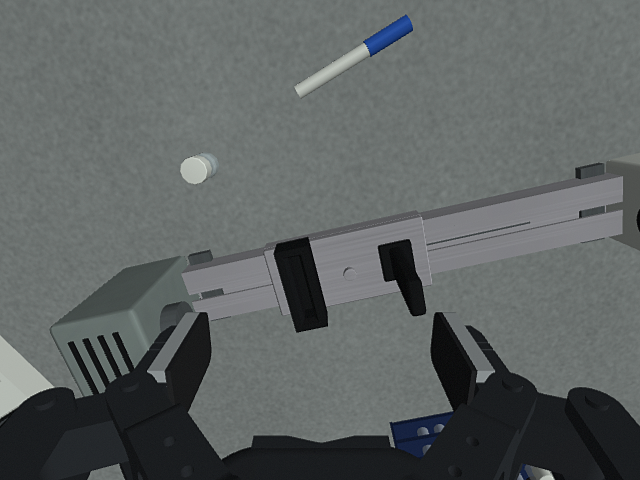

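Wrist view: slot block centred (301,285) with its slot visible, pin head (349,273), fin foot (395,260) rising to its top at (415,310). I'll zoom for the corners.

```bash
python3 - <<'E'
from h import *
im=cv2.imread("pics/w1.png")
c=cv2.resize(im[225:345,260:440],None,fx=4,fy=4,interpolation=cv2.INTER_CUBIC)
cv2.imwrite("pics/w1c.png",np.clip((c/255.)**.6*255,0,255).astype(np.uint8))
E
```

```text
(no output)
```

View pics/w1c.png

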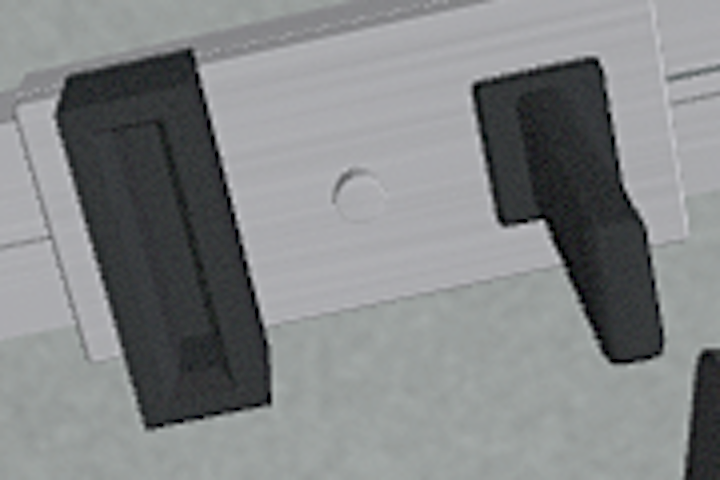

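```bash
python3 - <<'E'
from h import *
import pickle
np.set_printoptions(precision=4,suppress=True)
w=pickle.load(open("w1.pkl","rb"));t=manip.camera_params("top")
W=lambda u,v:(u/4+260-.4,v/4+225-.4);T=lambda u,v:(u/4+165-.4,v/4+200-.4)
for n,a,b in[("farlamp",(150,430),(350,103)),("farfin",(270,404),(283,93)),("nearlamp",(58,117),(327,272)),("pin",(360,195),(207,173)),("foot nearlamp",(592,60),(83,190))]:
    x,e=tri(ray(w,*W(*a)),ray(t,*T(*b)));print(n,x,"gap",e)
C=[plane(w,*W(*q),.063) for q in[(150,430),(270,404),(200,90),(58,117)]]
print(np.array(C),np.mean(C,0),[np.linalg.norm(C[i]-C[i-1]) for i in range(4)])
print("fin top edge",[plane(w,*W(*q),.119) for q in[(610,362),(662,352)]])
print("fin top edge top",[plane(t,*T(*q),.119) for q in[(62,167),(68,104)]])
print("foot",[plane(w,*W(*q),.045) for q in[(473,85),(604,60),(500,223)]])
E
```

```text
farlamp [0.5481 0.0368 0.0567] gap 0.0021916125252435794
farfin [0.5514 0.0668 0.0596] gap 3.942691623738719e-05
nearlamp [0.4704 0.0467 0.0493] gap 0.0023398409695726536
pin [0.5153 0.1034 0.0471] gap 0.0002972686800273043
foot nearlamp [0.5082 0.1641 0.0362] gap 0.0006157779000294483
[[0.5456 0.0393 0.063 ]
 [0.5494 0.0675 0.063 ]
 [0.4729 0.0814 0.063 ]
 [0.4674 0.0507 0.063 ]] [0.5088 0.0597 0.063 ] [np.float64(0.0790395602352122), np.float64(0.028432392360660867), np.float64(0.0777592309786761), np.float64(0.031163254603572728)]
fin top edge [array([0.5329, 0.1409, 0.119 ]), array([0.5345, 0.1505, 0.119 ])]
fin top edge top [array([0.5089, 0.1503, 0.119 ]), array([0.5362, 0.1488, 0.119 ])]
foot [array([0.5003, 0.1362, 0.045 ]), array([0.5055, 0.1655, 0.045 ]), array([0.5348, 0.131 , 0.045 ])]
```

In the tool's units: -0.0504 m is -10.08, -0.0277 m is -5.54.

```bash
python3 steer.py '[-5.54,-10.08,0,0,0,0,-5.54,-10.08,0,0,0,0,-5.54,-10.08,0,0,0,0,-5.54,-10.08,0,0,0,0,-5.54,-10.08,0,0,0,0,-5.54,-10.08,0,0,0,0,-5.54,-10.08,0,0,0,0]'
python3 steer.py '[0,0,0,0,0,3.32,0,0,0,0,0,3.32,0,0,0,0,0,3.32,0,0,0,0,0,3.32,0,0,0,0,0,3.32,0,0,0,0,0,3.32,0,0,0,0,0,0,0,0,0,0,0,0]' 
python3 - <<'E'
from h import *
import pickle
p=manip.camera_params("wrist");im=manip.grab_frame("wrist")[:,:,::-1].copy();cv2.imwrite("pics/w2.png",im);pickle.dump(p,open("w2.pkl","wb"))
print(proj(p,(.4995,-.316,.084)))
E
```

```text
t: 2.33
ee_pos: [0.5012, -0.2991, 0.2316]
orientation: [[-0.931, 0.365, 0.0], [0.365, 0.931, -0.0], [-0.0, 0.0, -1.0]]
contact_force: [1.8, 0.1, 0.1]
grip_width: 0.0852
grip_force: 0.0
t: 3.32
ee_pos: [0.501, -0.2982, 0.2314]
orientation: [[-0.202, 0.979, 0.0], [0.979, 0.202, -0.0], [-0.0, 0.0, -1.0]]
contact_force: [0.4, 0.3, 0.3]
grip_width: 0.0852
grip_force: 0.0
[315.  242.2]
```

View pics/w2.png

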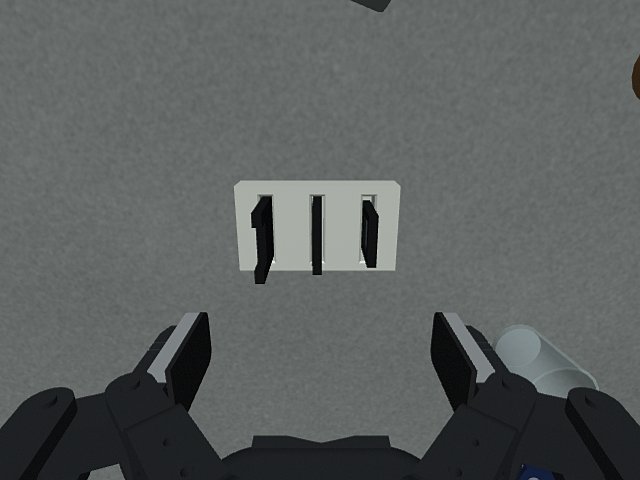

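Wrist view: rack spans (235–400, 181–270), the middle frame columns 312–322, rows 196–274, nearly aligned with the tool.

```bash
python3 - <<'E'
from h import *
import pickle
np.set_printoptions(precision=4,suppress=True)
w=pickle.load(open("w2.pkl","rb"));t=manip.camera_params("top");im=cv2.imread("pics/w2.png")
m=cv2.morphologyEx((im.min(2)>150).astype(np.uint8),cv2.MORPH_CLOSE,np.ones((15,15)))
for c,r in blobs(im,m,(220,165,415,290),500):
    q=cv2.approxPolyDP(cv2.convexHull(c),5,True)[:,0];print(q.tolist())
    for z in(.03,0):print(z,[np.round(plane(w,*x,z)[:2],4).tolist() for x in q])
k=(im.max(2)<60).astype(np.uint8)
for v in range(190,280,6):
    c=np.flatnonzero(k[v,300:335])+300;print(v,c.min() if len(c) else 0,c.max() if len(c) else 0,end=' | ')
print()
for v in (215,225,250,262,270,273):
    c=np.flatnonzero(k[v,300:335])+300;print(v,plane(w,c.mean(),v,.066 if v<230 else .075))
# tool-frame of rack from top view middle frame ends
for n,a,b in[("far/low-y top edge",(317.5,274),(463,249)),]:
    print(tri(ray(w,*a),ray(t,*b)))
tp=cv2.imread("pics/top0.png");k=(tp.max(2)<60)
for u in range(424,470,3):
    r=np.flatnonzero(k[240:265,u])+240;print(u,(r.min(),r.max()) if len(r) else 0,end=' | ')
E
```

```text
[[399, 185], [394, 269], [240, 269], [234, 193], [240, 181]]
0.03 [[0.5655, -0.2658], [0.5823, -0.3456], [0.4369, -0.3756], [0.4214, -0.3029], [0.4252, -0.291]]
0 [[0.5726, -0.2699], [0.5909, -0.3567], [0.4328, -0.3893], [0.4159, -0.3103], [0.42, -0.2974]]
190 0 0 | 196 313 320 | 202 313 321 | 208 312 321 | 214 312 321 | 220 312 321 | 226 312 321 | 232 312 321 | 238 312 321 | 244 312 321 | 250 312 321 | 256 312 321 | 262 312 321 | 268 313 321 | 274 313 321 | 
215 [ 0.497  -0.2986  0.066 ]
225 [ 0.4987 -0.307   0.066 ]
250 [ 0.5025 -0.3254  0.075 ]
262 [ 0.5046 -0.3358  0.075 ]
270 [ 0.5065 -0.3428  0.075 ]
273 [ 0.507  -0.3455  0.075 ]
(array([ 0.5064, -0.3496,  0.0658]), np.float64(0.003953081786959545))
424 0 | 427 0 | 430 (np.int64(253), np.int64(256)) | 433 (np.int64(253), np.int64(256)) | 436 (np.int64(252), np.int64(255)) | 439 (np.int64(251), np.int64(254)) | 442 (np.int64(250), np.int64(254)) | 445 (np.int64(250), np.int64(253)) | 448 (np.int64(249), np.int64(253)) | 451 (np.int64(248), np.int64(252)) | 454 (np.int64(248), np.int64(251)) | 457 (np.int64(247), np.int64(251)) | 460 (np.int64(247), np.int64(249)) | 463 (np.int64(247), np.int64(248)) | 466 0 | 469 0 |
```

In the tool's units: 0.05 m is 10, 0.03 m is 6.

```bash
python3 steer.py '[-4.3,-0.88,6,0,0,0,0,0,10,0,0,0,0,0,6,0,0,0,0,0,0,0,0,0,0,0,0,0,0,0]' 0.03 30
python3 - <<'E'
from h import *
import pickle
p=manip.camera_params("wrist");im=manip.grab_frame("wrist")[:,:,::-1].copy();cv2.imwrite("pics/w3.png",im);pickle.dump(p,open("w3.pkl","wb"))
E
```

```text
t: 4.0
ee_pos: [0.5011, -0.3215, 0.1227]
orientation: [[-0.198, 0.98, 0.001], [0.98, 0.198, -0.001], [-0.001, 0.001, -1.0]]
contact_force: [0.3, -0.4, 0.5]
grip_width: 0.0298
grip_force: 0.0
```

View pics/w3.png

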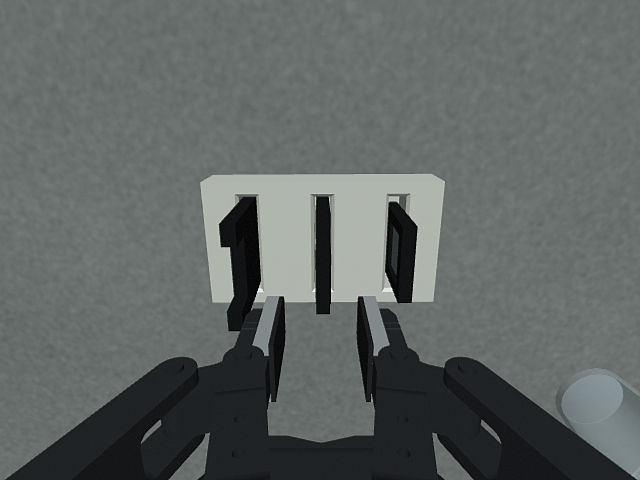

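Fingers are centred (mid column ≈321) on the middle frame (column ≈322), with clearance to the neighbours. Descend and grip.

```bash
python3 steer.py '[0,0,6.8,0,0,0,0,0,6.8,0,0,0,0,0,0,0,0,0,0,0,0,0,0,0]' 
python3 steer.py '[0,0,0,0,0,0,0,0,0,0,0,0,0,0,0,0,0,0,0,0,0,0,0,0]' 0 40
```

```text
t: 4.55
ee_pos: [0.5013, -0.3218, 0.0553]
orientation: [[-0.197, 0.98, 0.002], [0.98, 0.197, -0.002], [-0.002, 0.002, -1.0]]
contact_force: [-0.5, 0.1, -0.0]
grip_width: 0.0298
grip_force: 0.0
t: 5.05
ee_pos: [0.5011, -0.3217, 0.055]
orientation: [[-0.197, 0.98, 0.002], [0.98, 0.197, -0.002], [-0.002, 0.002, -1.0]]
contact_force: [-0.3, -0.2, 7.5]
grip_width: 0.0071
grip_force: 41.1
```

In the tool's units: -0.05 m is -10, -0.04 m is -8.

```bash
python3 steer.py '[0,0,-6,0,0,0,0,0,-8,0,0,0,0,0,-10,0,0,0,0,0,-10,0,0,0,0,0,-6,0,0,0,0,0,0,0,0,0,0,0,0,0,0,0]'
python3 - <<'E'
from h import *
R=manip.state()["orientation"];print(R.T@(np.array([.509,-.02,.255])-manip.state()["ee_pos"]))
E
```

```text
t: 5.92
ee_pos: [0.5002, -0.3209, 0.2529]
orientation: [[-0.197, 0.98, -0.0], [0.98, 0.197, 0.0], [0.0, -0.0, -1.0]]
contact_force: [-0.8, 1.2, -0.9]
grip_width: 0.0075
grip_force: 40.2
[ 0.29331762  0.06778875 -0.0020169 ]
```

In the tool's units: 0.053 m is 10.6, 0.0119 m is 2.38.

```bash
python3 steer.py '[10.6,2.38,0,0,0,0,10.6,2.38,0,0,0,0,10.6,2.38,0,0,0,0,10.6,2.38,0,0,0,0,10.6,2.38,0,0,0,0,10.6,2.38,0,0,0,0,10.6,2.38,0,0,0,0]'
python3 steer.py '[0,0,0,0,0,-3.44,0,0,0,0,0,-3.44,0,0,0,0,0,-3.44,0,0,0,0,0,-3.44,0,0,0,0,0,-3.44,0,0,0,0,0,-3.44,0,0,0,0,0,-3.44,0,0,0,0,0,0,0,0,0,0,0,0]'
python3 - <<'E'
from h import *
import pickle
p=manip.camera_params("wrist");im=manip.grab_frame("wrist")[:,:,::-1].copy();cv2.imwrite("pics/w4.png",im);pickle.dump(p,open("w4.pkl","wb"))
c=cv2.resize(im[140:440,200:440],None,fx=2,fy=2,interpolation=cv2.INTER_CUBIC)
im2=np.hstack([cv2.resize(im[120:420,200:500],(600,600),interpolation=cv2.INTER_CUBIC)])
cv2.imwrite("pics/w4c.png",np.clip((im2/255.)**.6*255,0,255).astype(np.uint8))
E
```

```text
t: 6.8
ee_pos: [0.5084, 0.0608, 0.2521]
orientation: [[-0.197, 0.98, -0.002], [0.98, 0.197, 0.0], [0.0, -0.002, -1.0]]
contact_force: [1.1, 0.0, 0.0]
grip_width: 0.0073
grip_force: 40.1
t: 7.92
ee_pos: [0.5089, 0.059, 0.2527]
orientation: [[-0.985, 0.172, -0.001], [0.172, 0.985, 0.0], [0.001, -0.0, -1.0]]
contact_force: [0.8, -0.2, 0.7]
grip_width: 0.0075
grip_force: 40.1
```

View pics/w4c.png

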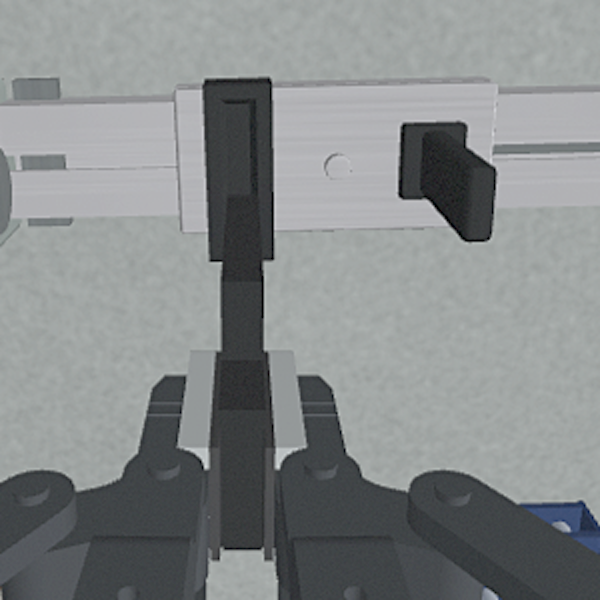

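View: carried frame (column ≈242 in crop) straight above the slot block (205–272), pin head (338,166), fin foot (433,160). Now compute offsets.

```bash
python3 - <<'E'
from h import *
import pickle
np.set_printoptions(precision=4,suppress=True)
w=pickle.load(open("w4.pkl","rb"));im=cv2.imread("pics/w4.png");g=im.max(2).astype(int);s=manip.state()
R,P=s["orientation"],s["ee_pos"];tf=lambda X:R.T@(X-P)
k=g<70
def edges(v,a,b):
    c=np.flatnonzero(k[v,a:b])+a;return c.min()-.5,c.max()+.5
A=[]
for v in range(168,246,6):
    l,r=edges(v,295,345);A.append((tf(plane(w,l,v,.063)),tf(plane(w,r,v,.063))))
A=np.array(A);print("block L/R in tool (x,yL,yR,mid,width)");print(np.c_[A[:,0,0],A[:,0,1],A[:,1,1],A[:,:,1].mean(1),A[:,1,1]-A[:,0,1]])
print("slope",np.polyfit(A[:,0,0],A[:,:,1].mean(1),1))
print("frame in hand cols",[(v,edges(v,300,345)) for v in(255,262,275,285,292)])
for v in(262,275,290):
    l,r=edges(v,300,345)
    for z in(.264,):print(v,tf(plane(w,l,v,z)),tf(plane(w,r,v,z)))
print("col320",list(zip(range(156,300,2),g[156:300:2,320])))
# carriage top edges
m=g>130
E=[]
for u in (350,360,370,380,395,410,425,440):
    r=np.flatnonzero(m[130:270,u])+130;E.append((u,r.min(),r.max()))
print(E)
for z,i in((.037,1),(.037,2)):
    q=np.array([tf(plane(w,e[0],e[i],z)) for e in E]);print("edge",q[:,0].mean(),np.polyfit(q[:,1],q[:,0],1))
E
```

```text
block L/R in tool (x,yL,yR,mid,width)
[[ 0.0355 -0.0164  0.0136 -0.0014  0.0299]
 [ 0.0304 -0.0156  0.0136 -0.001   0.0292]
 [ 0.0252 -0.0157  0.0137 -0.001   0.0294]
 [ 0.02   -0.0158  0.0137 -0.001   0.0295]
 [ 0.0147 -0.0159  0.0138 -0.001   0.0297]
 [ 0.0094 -0.0151  0.0147 -0.0002  0.0298]
 [ 0.004  -0.0152  0.0148 -0.0002  0.03  ]
 [-0.0014 -0.0152  0.0149 -0.0002  0.0301]
 [-0.0069 -0.0153  0.0149 -0.0002  0.0303]
 [-0.0124 -0.0145  0.015   0.0002  0.0295]
 [-0.018  -0.0146  0.0151  0.0002  0.0297]
 [-0.0237 -0.0147  0.0151  0.0002  0.0298]
 [-0.0294 -0.0148  0.0152  0.0002  0.03  ]]
slope [-0.0267 -0.0003]
frame in hand cols [(255, (np.float64(310.5), np.float64(331.5))), (262, (np.float64(309.5), np.float64(331.5))), (275, (np.float64(309.5), np.float64(331.5))), (285, (np.float64(310.5), np.float64(331.5))), (292, (np.float64(310.5), np.float64(331.5)))]
262 [ 0.0292 -0.0032 -0.0111] [ 0.0292  0.0048 -0.0111]
275 [ 0.024  -0.0033 -0.0111] [ 0.024   0.0049 -0.0112]
290 [ 0.0179 -0.003  -0.0112] [ 0.0179  0.0049 -0.0112]
col320 [(156, np.int64(131)), (158, np.int64(110)), (16
[... 1149 characters left out ...]
), (270, np.int64(23)), (272, np.int64(25)), (274, np.int64(23)), (276, np.int64(21)), (278, np.int64(24)), (280, np.int64(25)), (282, np.int64(24)), (284, np.int64(25)), (286, np.int64(23)), (288, np.int64(25)), (290, np.int64(26)), (292, np.int64(25)), (294, np.int64(24)), (296, np.int64(23)), (298, np.int64(25))]
[(350, np.int64(135), np.int64(259)), (360, np.int64(164), np.int64(268)), (370, np.int64(147), np.int64(255)), (380, np.int64(163), np.int64(233)), (395, np.int64(163), np.int64(256)), (410, np.int64(158), np.int64(263)), (425, np.int64(137), np.int64(252)), (440, np.int64(132), np.int64(269))]
edge 0.048089524759188255 [0.1317 0.0395]
edge -0.05591105390484969 [-0.0688 -0.051 ]
```

In the tool's units: 0.0013 m is 0.26, -0.0012 m is -0.24, -0.027 rad is -0.54.

```bash
python3 steer.py '[0.26,-0.24,0,0,0,-0.54,0,0,9,0,0,0,0,0,9,0,0,0,0,0,7,0,0,0,0,0,0,0,0,0,0,0,0,0,0,0,0,0,0,0,0,0]'
python3 - <<'E'
from h import *
import pickle
p=manip.camera_params("wrist");im=manip.grab_frame("wrist")[:,:,::-1].copy();cv2.imwrite("pics/w5.png",im);pickle.dump(p,open("w5.pkl","wb"))
im2=cv2.resize(im[180:420,220:440],None,fx=2.5,fy=2.5,interpolation=cv2.INTER_CUBIC)
cv2.imwrite("pics/w5c.png",np.clip((im2/255.)**.5*255,0,255).astype(np.uint8))
E
```

```text
t: 8.85
ee_pos: [0.5086, 0.058, 0.1299]
orientation: [[-0.99, 0.141, 0.003], [0.141, 0.99, -0.0], [-0.003, 0.0, -1.0]]
contact_force: [-0.1, 0.1, -1.1]
grip_width: 0.0072
grip_force: 40.1
```

View pics/w5c.png

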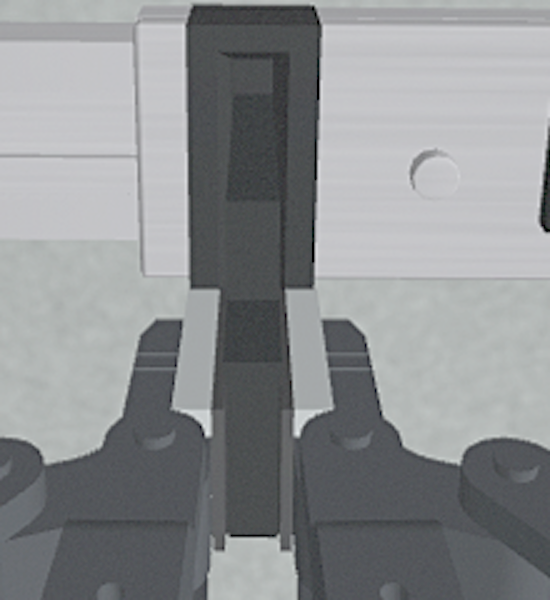

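Frame's lower edge (crop 232–278, row 95) sits centred in the slot flare (219–289). Lowering.

In the tool's units: 0.011 m is 2.2, 0.01 m is 2.

```bash
python3 steer.py '[0,0,2.2,0,0,0,0,0,2,0,0,0,0,0,1,0,0,0,0,0,1,0,0,0,0,0,0,0,0,0,0,0,0,0,0,0]'
```

```text
t: 9.65
ee_pos: [0.5078, 0.0581, 0.0974]
orientation: [[-0.99, 0.141, 0.0], [0.141, 0.99, -0.0], [-0.0, 0.0, -1.0]]
contact_force: [-0.3, 0.2, 0.2]
grip_width: 0.0072
grip_force: 40.1
```

```bash
python3 - <<'E'
from h import *
import pickle
np.set_printoptions(precision=4,suppress=True)
w=pickle.load(open("w5.pkl","rb"))
C=lambda u,v:(u/2.5+220-.3,v/2.5+180-.3)
print("slot near end top",plane(w,*C(254,53),.063),"frame bottom near",plane(w,*C(255,95),.081),"frame top near",plane(w,*C(252,200),.141),"block near top",plane(w,*C(254,25),.063))
E
```

```text
slot near end top [0.475  0.0641 0.063 ] frame bottom near [0.4797 0.0636 0.081 ] frame top near [0.479 0.063 0.141] block near top [0.4688 0.0649 0.063 ]
```

In the tool's units: 0.005 m is 1, 0.004 m is 0.8.

```bash
python3 steer.py '[0,0,1,0,0,0,0,0,0.8,0,0,0,0,0,0,0,0,0,0,0,0,0,0,0]'; python3 steer.py '[0,0,0.2,0,0,0,0,0,0,0,0,0]'; python3 steer.py '[0,0,0.2,0,0,0,0,0,0,0,0,0]'
```

```text
t: 10.15
ee_pos: [0.5076, 0.0581, 0.0881]
orientation: [[-0.99, 0.141, -0.0], [0.141, 0.99, 0.0], [0.0, -0.0, -1.0]]
contact_force: [-0.6, 0.4, 0.1]
grip_width: 0.0069
grip_force: 40.1
t: 10.4
ee_pos: [0.5077, 0.0581, 0.088]
orientation: [[-0.99, 0.141, 0.001], [0.141, 0.99, -0.0], [-0.001, 0.0, -1.0]]
contact_force: [-4.1, 0.2, 8.7]
grip_width: 0.0072
grip_force: 41.6
t: 10.65
ee_pos: [0.5077, 0.0581, 0.0879]
orientation: [[-0.99, 0.141, 0.002], [0.141, 0.99, -0.0], [-0.002, 0.0, -1.0]]
contact_force: [-6.3, 0.1, 19.8]
grip_width: 0.0072
grip_force: 43.2
```

```bash
python3 steer.py '[0,0,-0.2,0,0,0,0,0,0,0,0,0,0,0,0,0,0,0,0,0,0,0,0,0]' 0.03; python3 steer.py '[0,0,-4,0,0,0,0,0,-6,0,0,0,0,0,-8,0,0,0,0,0,-6,0,0,0,0,9,0,0,0,0,0,9,0,0,0,0,0,0,0,0,0,0,0,0,0,0,0,0]'
python3 - <<'E'
from h import *
import pickle
p=manip.camera_params("wrist");im=manip.grab_frame("wrist")[:,:,::-1].copy();cv2.imwrite("pics/w6.png",im);pickle.dump(p,open("w6.pkl","wb"))
np.save("J.npy",0)
cv2.imwrite("pics/w6c.png",np.clip((im/255.)**.6*255,0,255).astype(np.uint8))
E
```

```text
t: 11.15
ee_pos: [0.5076, 0.0581, 0.087]
orientation: [[-0.99, 0.141, -0.0], [0.141, 0.99, 0.0], [0.0, -0.0, -1.0]]
contact_force: [-0.2, 0.4, 0.3]
grip_width: 0.0303
grip_force: 0.0
t: 12.15
ee_pos: [0.5202, 0.147, 0.207]
orientation: [[-0.99, 0.141, -0.001], [0.141, 0.99, -0.0], [0.0, -0.0, -1.0]]
contact_force: [0.7, -0.1, -0.8]
grip_width: 0.0301
grip_force: 0.0
```

View pics/w6c.png

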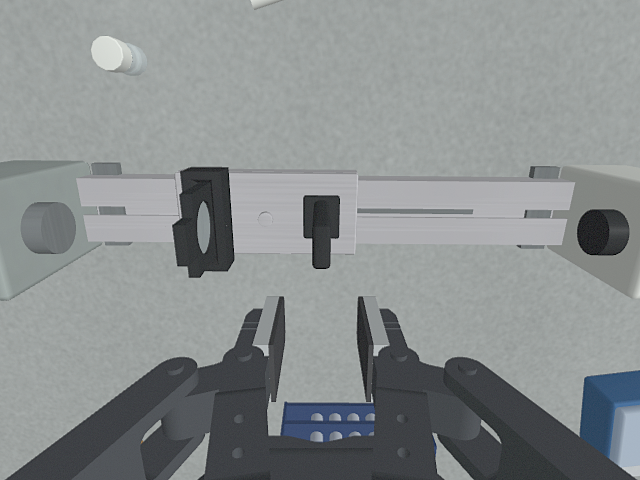

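Frame stands upright in the slot at (200,230), its round window seen; fin (321,197–269) lies centred between the fingers (mid 320). Work out the fin offset.

```bash
python3 - <<'E'
from h import *
import pickle
np.set_printoptions(precision=4,suppress=True)
w=pickle.load(open("w6.pkl","rb"));im=cv2.imread("pics/w6.png");k=im.max(2)<60;s=manip.state()
tf=lambda X:s["orientation"].T@(X-s["ee_pos"])
col=np.flatnonzero(k[180:290,321])+180;print(col.min(),col.max())
row=np.flatnonzero(k[262,300:345])+300;print(row.min(),row.max())
print("foot near",tf(plane(w,321,col.min(),.041)),"fin far top",tf(plane(w,321,col.max(),.119)))
print("fin top L,R",tf(plane(w,row.min()-.5,262,.119)),tf(plane(w,row.max()+.5,262,.119)))
# height check of tab top: wrist vs expected position of frame
print("tab predicted px", [proj(w,np.array([.5083,.0581,.0])+s["orientation"]@np.array([dx,0,0])+[0,0,z]) for dx,z in((.014,.117),(-.014,.117),(-.03,.099),(.03,.099))])
E
```

```text
196 268
312 329
foot near [0.0162 0.0015 0.1661] fin far top [-0.0145  0.0015  0.0881]
fin top L,R [-0.0104 -0.0046  0.0881] [-0.0104  0.007   0.0881]
tab predicted px [array([176.5, 225.7]), array([181.5, 267. ]), array([192.7, 278.2]), array([183.3, 194.7])]
```

```bash
python3 steer.py '[0,0.1,8,0,0,0,0,0,9,0,0,0,0,0,8.8,0,0,0,0,0,0,0,0,0,0,0,0,0,0,0]'; python3 steer.py '[0,0,0,0,0,0,0,0,0,0,0,0,0,0,0,0,0,0,0,0,0,0,0,0]' 0 40
```

```text
t: 12.82
ee_pos: [0.5213, 0.1471, 0.0798]
orientation: [[-0.99, 0.142, 0.002], [0.142, 0.99, 0.0], [-0.001, 0.0, -1.0]]
contact_force: [0.4, -0.2, 0.8]
grip_width: 0.0302
grip_force: 0.0
t: 13.32
ee_pos: [0.5216, 0.1476, 0.0803]
orientation: [[-0.99, 0.142, 0.004], [0.142, 0.99, -0.0], [-0.004, 0.0, -1.0]]
contact_force: [0.1, -2.1, 8.1]
grip_width: 0.0115
grip_force: 40.6
```

In the tool's units: 0.008 m is 1.6, 0.006 m is 1.2.

```bash
python3 steer.py '[0,1.2,-0.2,0,0,0,0,1.6,0,0,0,0,0,1.6,0,0,0,0,0,0.8,0,0,0,0,0,0,0,0,0,0,0,0,0,0,0,0]'; for i in 1; do python3 steer.py '[0,0.4,0,0,0,0,0,0,0,0,0,0]'; done
```

```text
t: 14.08
ee_pos: [0.5256, 0.174, 0.0803]
orientation: [[-0.99, 0.141, 0.003], [0.141, 0.99, 0.001], [-0.003, 0.002, -1.0]]
contact_force: [5.4, 2.3, 3.9]
grip_width: 0.0119
grip_force: 40.5
t: 14.32
ee_pos: [0.5258, 0.1756, 0.0803]
orientation: [[-0.99, 0.141, 0.003], [0.141, 0.99, 0.0], [-0.003, 0.001, -1.0]]
contact_force: [5.5, -0.9, 3.9]
grip_width: 0.0114
grip_force: 40.5
```

In the tool's units: -0.001 m is -0.2, 0.002 m is 0.4.

```bash
python3 steer.py '[-0.2,0.4,0,0,0,0,0,0,0,0,0,0]' | egrep "pos|force"; python3 steer.py '[0,0.4,0,0,0,0,0,0,0,0,0,0]'| egrep "pos|contact"; python3 steer.py '[0,0.4,0,0,0,0,0,0,0,0,0,0]'| egrep "pos|contact"; python3 steer.py '[0,0.4,0,0,0,0,0,0,0,0,0,0]'| egrep "pos|contact"; python3 steer.py '[0,0.4,0,0,0,0,0,0,0,0,0,0]'| egrep "pos|contact"
```

```text
ee_pos: [0.5261, 0.1775, 0.0803]
contact_force: [0.5, -2.5, 7.7]
grip_force: 41.0
ee_pos: [0.5264, 0.1795, 0.0803]
contact_force: [0.5, -1.6, 7.2]
ee_pos: [0.5267, 0.1815, 0.0803]
contact_force: [2.1, -0.8, 5.8]
ee_pos: [0.527, 0.1834, 0.0803]
contact_force: [0.9, -0.7, 6.6]
ee_pos: [0.5273, 0.1854, 0.0803]
contact_force: [1.3, -1.8, 6.9]
```

In the tool's units: 0.002 m is 0.4.

```bash
python3 steer.py '[0,0.4,0,0,0,0,0,0,0,0,0,0]' | egrep "pos|contact"; python3 steer.py '[0,0.4,0,0,0,0,0,0,0,0,0,0]'| egrep "pos|contact"; python3 steer.py '[0,0.4,0,0,0,0,0,0,0,0,0,0]'| egrep "pos|contact"; python3 steer.py '[0,0.4,0,0,0,0,0,0,0,0,0,0]'| egrep "pos|contact"; python3 steer.py '[0,0.4,0,0,0,0,0,0,0,0,0,0]'| egrep "pos|contact"
```

```text
ee_pos: [0.5276, 0.1874, 0.0803]
contact_force: [-0.4, -1.1, 6.6]
ee_pos: [0.5279, 0.1894, 0.0803]
contact_force: [0.9, -1.1, 7.5]
ee_pos: [0.5282, 0.1913, 0.0803]
contact_force: [1.6, -1.0, 5.7]
ee_pos: [0.5285, 0.1934, 0.0803]
contact_force: [1.2, -0.2, 7.5]
ee_pos: [0.5288, 0.1957, 0.0803]
contact_force: [2.8, 0.3, 5.4]
```

In the tool's units: 0.001 m is 0.2.

```bash
python3 steer.py '[0,0.2,0,0,0,0,0,0,0,0,0,0]' | egrep "pos|contact"; python3 steer.py '[0,0.2,0,0,0,0,0,0,0,0,0,0]'| egrep "pos|contact"; python3 steer.py '[0,0.2,0,0,0,0,0,0,0,0,0,0]'| egrep "pos|contact"; python3 steer.py '[0,0.2,0,0,0,0,0,0,0,0,0,0]'| egrep "pos|contact"
```

```text
ee_pos: [0.529, 0.1969, 0.0803]
contact_force: [1.9, 2.8, 6.1]
ee_pos: [0.5292, 0.1982, 0.0803]
contact_force: [1.2, 4.5, 4.3]
ee_pos: [0.5294, 0.1991, 0.0803]
contact_force: [2.6, 4.6, 5.4]
ee_pos: [0.5294, 0.1996, 0.0803]
contact_force: [2.1, 1.0, 6.1]
```

Careful with the scale: shifts go in units of 5 mm and turns go in units of 0.05 rad. That gives: 0.0005 m is 0.1.

```bash
python3 steer.py '[0,0.1,0,0,0,0,0,0,0,0,0,0,0,0,0,0,0,0]' | egrep "pos|contact|grip"; python3 - <<'E'
from h import *
import cv2
p=manip.camera_params("wrist");cv2.imwrite("pics/w7.png",manip.grab_frame("wrist")[:,:,::-1]);s=manip.state();print(s["ee_pos"],s["contact_force"],s["grip_force"])
E
```

```text
ee_pos: [0.5294, 0.1997, 0.0803]
contact_force: [1.1, -1.4, 6.3]
grip_width: 0.012
grip_force: 40.9
[0.52944998 0.19975682 0.08032076] [ 2.53281561 -1.2285818   6.45063222] 40.900649428367615
```

In the tool's units: 0.0005 m is 0.1.

```bash
python3 steer.py '[0,0.1,0,0,0,0,0,0,0,0,0,0,0,0,0,0,0,0]' | egrep "pos|contact"; python3 steer.py '[0,0.1,0,0,0,0,0,0,0,0,0,0,0,0,0,0,0,0]' | egrep "pos|contact"
```

```text
ee_pos: [0.5295, 0.1999, 0.0803]
contact_force: [0.5, -3.4, 6.5]
ee_pos: [0.5295, 0.2001, 0.0803]
contact_force: [1.5, -4.4, 6.6]
```

In the tool's units: -0.0008 m is -0.16.

```bash
python3 steer.py '[0,-0.16,0,0,0,0,0,0,0,0,0,0,0,0,0,0,0,0,0,0,0,0,0,0]' | egrep "t:|pos|contact|grip"; python3 steer.py '[0,0,0,0,0,0,0,0,0,0,0,0,0,0,0,0,0,0,0,0,0,0,0,0]' | egrep "t:|pos|contact|grip"
```

```text
t: 19.5
ee_pos: [0.5295, 0.1999, 0.0803]
contact_force: [2.2, -1.5, 6.0]
grip_width: 0.0115
grip_force: 40.9
t: 20.0
ee_pos: [0.5294, 0.1999, 0.0803]
contact_force: [1.3, -1.4, 5.5]
grip_width: 0.0113
grip_force: 40.9
```

```bash
python3 -c "
from bench import manip
print(manip.sign_off())"
```

```text
the job is handed in; nothing more can be done
None
```

I handed the job in at about 20 s with the round-window frame pushed home and released in the carriage slot, and the gripper holding the fin at about 41 N with the carriage still. The forces felt along the rail put it in the notch; I did not check the pin's drop or the two spare frames by camera afterwards.

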